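# Move a jaw model from its storage dock to the practice mount

### The arm

A 6-joint arm with a two-finger parallel gripper is mounted at the origin on the work surface. World frame = base frame: x ahead of the robot, y to its left, z up, the work surface at z = 0. Lengths are in m, angles in rad, forces in N, time in s.
With the tool pointing down it reaches from about 0.35 to 0.775 m from the base axis. Payload 5.5 kg.
Tool frame: the origin (TCP) lies between the finger pads; the fingertips stand 22 mm ahead of it and the grasp point (between the pads) lies 3 mm ahead of it (env.finger_overhang is the distance from the TCP to the fingertips, in m); y points along the fingers, x is the direction in which the jaws open and shut, and the axes are right-handed (so a half turn about y gives the same grasp; the last joint's range is limited). The gripper opens to 85 mm and grips with 20 to 120 N. Pads are 22 mm wide; open, the fingers measure 114 mm over their backs; the gripper's body (76 mm by 85 mm) begins 54 mm behind the grasp point. The pads swing forward as they close: fully open they stand 13 mm farther back than shut.
Start: joints at [-1.269, 0.313, 0.046, 1.304, 0, 1.431], TCP at [0.246, -0.52, 0.253] pointing down, gripper open.
Joint ranges: [-2.76, 2.76], [-0.86, 1.69], [-1.03, 1.26], [-2.2, 2.34], [-1.47, 1.5], [-3.14, 3.14]. Speed limits (rad/s): [2.57, 2.57, 3.14, 3.14, 3.14, 3.14].

### API

Orientations are given as a unit quaternion [w, x, y, z].
In Python, from workcell import monitor, cams, job, env gives the robot as it stands.
- The arm moves only by the tool drive_tool, never from a script. Its argument "plan" is text: rows parted by semicolons, each of 7 numbers parted by spaces: the opening, from -1 (shut) to 1 (fully open), then the shift along the tool's x, y, z in mm, then the turn, a rotation vector about the tool's x, y, z in degrees. In form: gripper x y z rx ry rz; .... A call has 1 to 8 rows; each row shifts and turns the pose as measured when the row begins, along the tool's axes as they then stand; what a row does not reach is not made up. A row lasts 1/8 s, in which the tool goes at most 62.5 mm and 10.7 degrees, less where a joint would pass 70% of its speed; a pose out of reach is approached as far as the arm can. A call is refused whole if a number of a shift passes 62.5 or a number of a turn 10.7, either way. A call with a gripper value outside its range is refused whole. The fingers move at their own pace and stop on an object; "grip_force" is the grip in N (left out, the last holds). Time passes only in rows, so rows that do not move let the fingers close. It gives the time, the measured TCP pose, the force and the opening at its end, in the units of the state.
- monitor.get_state(): the state, without advancing time (a new reading comes with each control period).
- cams.read_camera(name): name is "scene" or "top" or "wrist"; returns (picture, depth): 480x640x3 uint8, red, green, blue; 480x640 float32, m along the optical axis (not along the pixel's ray), 0 where there is no reading.
- cams.calibration(name): a dict with "fx", "fy", "cx", "cy" (pixels), "D" ([k1, k2, p1, p2, k3] as OpenCV has them; the pictures are not rectified), "R" (3x3) and "t" (3): a world point X has camera coordinates R X + t. Camera axes: x right, y down, z forward; pixel columns grow to the right and rows downward; lengths in m; the calibration is good to about 2 mm. A picture is of the moment at which its call begins: read the wrist's pose just before it. calibration takes no time and is no camera call; for the wrist camera it gives the pose at the moment of the call.
- job.hand_in(): hands the job in, once; it reports no verdict.
The state is a dict: "clock": time; "joint_pos": joint angles; "qvel": joint speeds; "tau": joint torques, N m; "tcp_pos": TCP position; "orientation": TCP orientation; "wrist_force": force on the tool from outside, world axes, zero at the start; "ft_torque": the same for the moment, N m; "finger_gap": finger opening in m.
Only numpy, scipy, OpenCV 4.12 (cv2) and the standard library are available. Lean on these libraries where they do the work, as an engineer would, in place of code of your own. Each camera call takes 0.05 s, during which the arm holds its last target.

### The job

The practice jaw model is locked in the white storage dock. Press down the dock's black catch key so that the model springs loose, draw it out of the rail, and slide it nose first into the rail of the empty metal practice mount until that mount's catch clicks and holds it. Slide it gently, by feel, because the mount's stop is not always at the same depth and the model must not be rammed or forced; do not lean hard on the key either, and leave the other things on the bench where they are.

Things in the scene. Friction and masses are not known exactly. Their poses are not given: they have to be found in the camera images.
- jaw: (Sizes here and below in mm.) Practice jaw model on a grey sliding plate, loose, about 180 g (+-30 %). Origin: middle of the underside; x to the nose, z up. Plate 80 long (x); flange 60 wide, z 0 to 8; neck 44 wide, z 8 to 18; top plate 56 wide, z 18 to 22.5. Tooth arch on the front half (x 0 to 40, up to z 42), grip rib on the rear half.
- jaw_rib (a point): Top centre of the plain upright grip rib of the jaw model, 52 above the plate's underside and 23 behind its middle. Rib 16 wide across the model (y), 30 long (x), standing 30 above the top plate: pinch it across the 16. Axes as jaw.
- jaw_nose (a point): Bottom middle of the front edge of the jaw model's plate, 40 ahead of its origin; this end goes into a rail first. Behind it the plate's underside has a cross bar 8 long, then a recess for a catch tooth.
- store: White plastic storage dock, fixed, 204 long (x) by 88 wide; the jaw model starts locked in its rail, its origin at x 7, y 0, z 28 of the dock, axes parallel. Origin: middle of the underside, on the table; +x is the way in, pulling out is -x. A tooth of the spring catch holds the model, and a spring ejector (3 to 5 N) pushes its nose outwards.
- store_mouth (a point): Start of the rail's straight part in the storage dock, on the slide floor (x 0, y 0, z 28 of the dock). Two lips from x -8 to 46 hold the flange down (2 play; tops z 44); walls 63 apart guide it (1.5 play a side). Outwards low guides (tops z 42) flare to 77 apart at x -86. With its origin at x -50 or less a model is clear of the lips and can be lifted.
- store_key (a point): Top centre of the storage dock's black catch key, 26 (x) by 28 (y), 70 ahead of the locked model's origin, top 50 above the table. Push straight down: 5 frees the model, 7 is the end of travel, 3 to 8 N. While it is held down for half a second the ejector drives the model about 21 out towards -x; there it stays when the key is let go.
- mount: Metal practice mount, fixed, empty, with a steel post 69 high with a black knob on each side (x 48, y +-60). Origin, axes, rail, lips, guides, catch and key as in the storage dock, but the block with stop, ejector, catch and key is clamped at another depth each time: the locked model's origin is anywhere from x -5 to x 19 (on y 0, z 28). This is not measured; find it by feel.
- mount_mouth (a point): Start of the mount's straight rail on the slide floor (x 0, y 0, z 28 of the mount); lips and guides as in the storage dock. Going in, the ejector is met 21.5 before the locked place, then the bar rides over the tooth (total push 5 to 15 N), then the key clicks up; the solid stop is 2.5 farther on. If it has not clicked, the ejector pushes the model back out.
- catch_store (a joint): How far the storage dock's catch key is pushed down, m: 0 up (locking), 0.007 fully down.
- catch_mount (a joint): How far the practice mount's catch key is down, m: 0 up (locking or idle), 0.003 to 0.005 while a model's bar rides over the tooth; it falls back under 0.001 when the catch clicks.
- eject_mount (a joint): How far the practice mount's spring ejector stands out of its stop block, m: 0.024 idle, about 0.0025 with a model locked, 0 with the model hard against the stop.
- mirror: Bystander: steel mouth mirror lying flat, 165 long, handle 8 thick. Origin: its underside, along its length.
- bur_block: Bystander: aluminium block 44 x 30 x 18 with eight small burs standing on it, 35 high in all. Origin: its underside.
- dish: Bystander: small glass mixing bowl, 52 across, 22 high. Origin: its underside.
- jar: Bystander: amber glass jar with white lid, 56 across, 50 high. Origin: its underside.
- bottle: Bystander: white plastic bottle with black cap, 44 across, 110 high. Origin: its underside.
- bite_tray: Bystander: U-shaped steel impression tray lying flat with a short handle, about 90 x 56, 12 high. Origin: its underside, along its length.
- probe: Bystander: dark steel probe lying flat, 135 long, handle 8 thick. Origin: its underside, along its length.

How it is judged:
By the outcome, as a careful person would: the job done as asked, in the order asked, and still so for the second after the job is handed in, with the robot touching nothing.
It also fails if it takes over 69 s, if anything falls off the work surface, if the arm or the gripper's body presses on something with over 40 N, if the wrist force passes 120 N, or if a joint passes its speed limit or range.

## Working session

There is one attempt and no reset: what is moved stays moved. The work goes in short steps, Python scripts to look and compute and a tool call to move; the robot and the scene stay as the last step left them, time stands still between calls to the robot, and variables do not carry over. Pictures are saved under pics/ and viewed, and the job is handed in when it is done.

Besides the shell and the picture viewer there is one more tool, called by a JSON object that holds its "method" and its "body", one argument or row to a line. drive_tool: Moves the arm, as the interface text tells. Its arguments: {"type":"object","properties":{"plan":{"type":"string"},"grip_force":{"type":"number"}},"required":["plan"]}

```bash
ls; mkdir -p pics; python3 - <<'E'
from workcell import monitor,cams,job,env
import cv2,numpy as np
print(monitor.get_state()); print(env.finger_overhang)
for n in ["scene","top"]:
    p,d=cams.read_camera(n); cv2.imwrite(f"pics/{n}0.png",p[:,:,::-1]); np.savez(f"{n}0.npz",p=p,d=d); c=cams.calibration(n); print(n,c)
E
```

```text
pics
{'clock': 0.0, 'joint_pos': array([-1.26858312e+00,  3.14006098e-01,  4.49638379e-02,  1.30359786e+00,
       -1.54446601e-05,  1.43120915e+00]), 'qvel': array([ 0.00083297,  0.00126786, -0.00108306,  0.00107312,  0.00036367,
        0.00052598]), 'tau': array([-5.12521237e-04, -4.80632579e+01,  2.98530847e+01,  1.93066034e-02,
       -2.83679237e-04, -2.79602475e-06]), 'tcp_pos': array([ 0.24570179, -0.51933245,  0.2523994 ]), 'orientation': array([ 0.59782189, -0.59698624,  0.37879652, -0.37779573]), 'wrist_force': array([-0.37317831,  0.77998478,  0.08043985]), 'ft_torque': array([-0.04791814, -0.0489836 ,  0.02921247]), 'finger_gap': 0.08503267866815323}
0.022
scene {'fx': 509.75493925986035, 'fy': 509.75493925986035, 'cx': 321.97600555958104, 'cy': 239.16545227581435, 'D': array([-0.00817328,  0.        ,  0.        ,  0.        ,  0.        ]), 'R': array([[-0.61557598,  0.78805971, -0.00530101],
       [ 0.60227226,  0.46609258, -0.648094  ],
       [-0.50826601, -0.40214375, -0.7615419 ]]), 't': array([ 0.31822562, -0.28131142,  1.45546354])}
top {'fx': 509.30653097570894, 'fy': 509.30653097570894, 'cx': 317.3754521832796, 'cy': 235.02488522188816, 'D': array([-0.09760255,  0.        ,  0.        ,  0.        ,  0.        ]), 'R': array([[ 0.00576636, -0.99997182,  0.00480644],
       [-0.98943211, -0.00640184, -0.14485551],
       [ 0.1448822 , -0.00392036, -0.98944114]]), 't': array([-0.00379299,  0.54564859,  1.23032368])}
```

View pics/scene0.png

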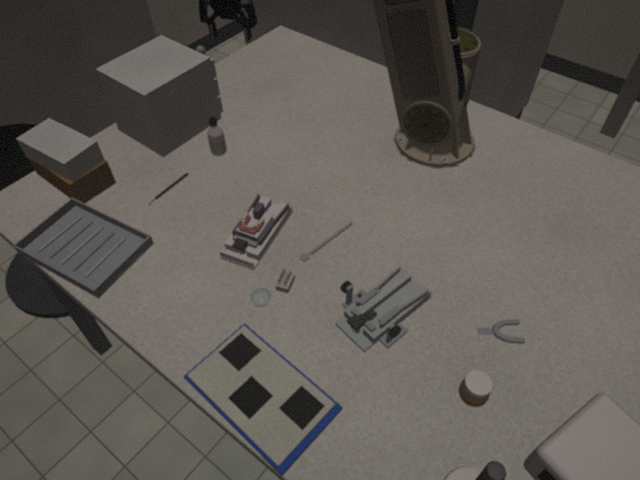

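View pics/top0.png

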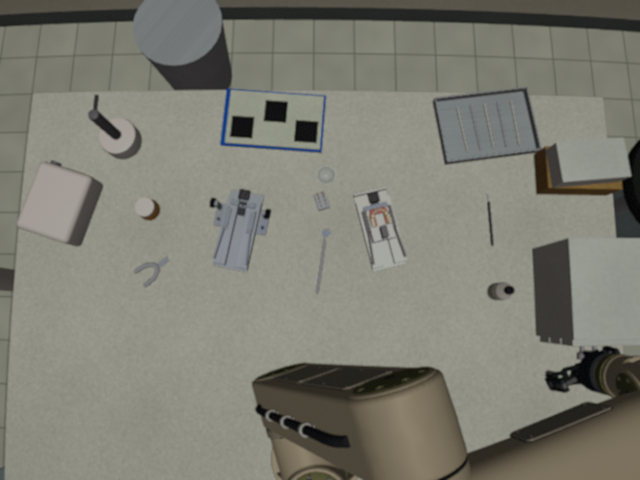

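```bash
python3 - <<'E'
import cv2,numpy as np
p=np.load("top0.npz")["p"][:,:,::-1]
c=np.hstack([cv2.resize(p[180:280,195:285],None,fx=5,fy=5,interpolation=cv2.INTER_CUBIC)[:, :400],cv2.resize(p[180:280,340:420],None,fx=5,fy=5,interpolation=cv2.INTER_CUBIC)])
c=np.clip(c.astype(float)*1.5,0,255).astype(np.uint8)
cv2.imwrite("pics/topz.png",c)
p=np.load("scene0.npz")["p"][:,:,::-1]
c=np.hstack([cv2.resize(p[185:275,215:300],(400,424),interpolation=cv2.INTER_CUBIC),cv2.resize(p[260:355,330:435],(400,424)[:2],interpolation=cv2.INTER_CUBIC)])
c=np.clip(c.astype(float)*1.5,0,255).astype(np.uint8)
cv2.imwrite("pics/scenez.png",c)
E
```

```text
(no output)
```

View pics/topz.png

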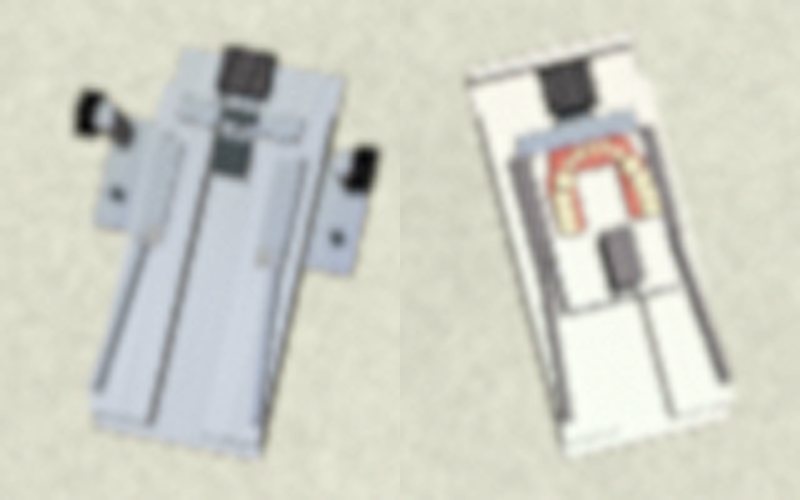

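View pics/scenez.png

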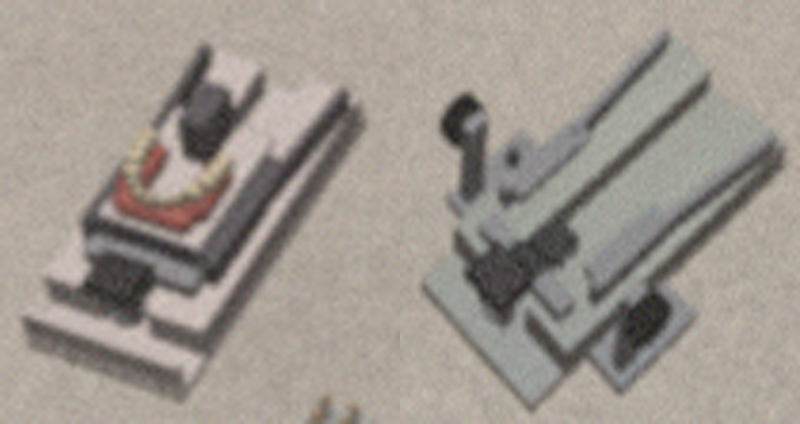

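```bash
cat > h.py <<'E'
import cv2,numpy as np
from scipy.spatial.transform import Rotation as Ro
def ray(c,uv,z):
    K=np.array([[c['fx'],0,c['cx']],[0,c['fy'],c['cy']],[0,0,1]])
    u=cv2.undistortPoints(np.array(uv,float).reshape(-1,1,2),K,np.array(c['D'])).reshape(-1,2)
    d=np.c_[u,np.ones(len(u))]@c['R']; o=-c['R'].T@c['t']
    z=np.broadcast_to(z,len(d))
    return o+d*((z-o[2])/d[:,2])[:,None]
def proj(c,X):
    K=np.array([[c['fx'],0,c['cx']],[0,c['fy'],c['cy']],[0,0,1]])
    return cv2.projectPoints(np.array(X,float).reshape(-1,1,3),cv2.Rodrigues(np.array(c['R']))[0],np.array(c['t']),K,np.array(c['D']))[0].reshape(-1,2)
def Rt(s):
    q=s['orientation']; return Ro.from_quat([q[1],q[2],q[3],q[0]]).as_matrix()
E
python3 - <<'E'
from workcell import monitor,cams
from h import *
np.set_printoptions(precision=4,suppress=True)
c=cams.calibration("top")
f=lambda px,x0:[x0+px[0]/5,180+px[1]/5]
S=340-80
pts=[("Skey",(568,88),S,.05),("Srib",(622,250),S,.08),("Mkey",(248,72),195,.05),("Mpost1",(90,112),195,.065),("Mpost2",(360,170),195,.065),
("Mtail L",(92,425),195,.0),("Mtail R",(262,458),195,0),("Stail L",(568,455),S,0),("Stail R",(735,415),S,0),("Shead L",(470,78),S,0),("Shead R",(632,40),S,0)]
for n,p,o,z in pts: print(n,ray(c,[f(p,o)],z)[0])
print(Rt(monitor.get_state()))
cw=cams.calibration("wrist"); s=monitor.get_state(); R=Rt(s)
print("cam in tool", R.T@(-cw['R'].T@cw['t']-s['tcp_pos']), cw['R']@R, cw['fx'],cw['D'],cw['cx'],cw['cy'])
E
```

```text
Skey [ 0.6399 -0.1408  0.05  ]
Srib [ 0.5531 -0.1626  0.08  ]
Mkey [0.6459 0.1827 0.05  ]
Mpost1 [0.6219 0.2585 0.065 ]
Mpost2 [0.5934 0.1239 0.065 ]
Mtail L [0.4722 0.265  0.    ]
Mtail R [0.4561 0.1773 0.    ]
Stail L [ 0.4596 -0.1446  0.    ]
Stail R [ 0.4805 -0.2307  0.    ]
Shead L [ 0.6559 -0.0955  0.    ]
Shead R [ 0.677  -0.1805  0.    ]
[[ 0.4276 -0.0005  0.904 ]
 [-0.904   0.0016  0.4276]
 [-0.0017 -1.      0.0003]]
cam in tool [-0.0001 -0.1198  0.0842] [[ 1.      0.     -0.0009]
 [-0.0008 -0.3265 -0.9452]
 [-0.0003  0.9452 -0.3265]] 339.07935430443484 [0.0136 0.     0.     0.     0.    ] 321.3188158052635 232.2938470509491
```

{"method": "drive_tool", "body": {
  "plan": "1 -20 0 52 0 0 0;1 -20 0 52 0 0 0;1 -20 0 52 0 0 0;1 -20 0 52 0 0 0;1 -20 0 52 0 0 0;1 -20 0 52 0 0 0;1 -20 0 52 0 0 0;1 -20 0 52 0 0 0"
}}

```text
clock: 1.1
tcp_pos: [0.5598, -0.1911, 0.2488]
orientation: [0.596, -0.595, 0.383, -0.379]
wrist_force: [0.2, -1.6, -0.2]
finger_gap: 0.0855
```

```bash
cat > d.py <<'E'
import sys
from workcell import monitor
from h import *
np.set_printoptions(precision=4,suppress=True)
# args x y z yawdeg of tool z
def show(x,y,z,yaw):
    s=monitor.get_state();R=Rt(s)
    d=R.T@(np.array([x,y,z])-s['tcp_pos'])*1e3
    a=np.radians(yaw); Z=np.array([np.cos(a),np.sin(a),0]);Y=np.array([0,0,-1.]);X=np.cross(Y,Z)
    T=np.c_[X,Y,Z]; rv=np.degrees(Ro.from_matrix(R.T@T).as_rotvec())
    print("t",round(float(s['clock']),3),"pos",s['tcp_pos'],"yaw",np.degrees(np.arctan2(R[1,2],R[0,2])).round(2),"gap",round(float(s['finger_gap']),4),"F",s['wrist_force'],"\n need mm",d.round(1),"rot",rv.round(2))
if __name__=="__main__": show(*map(float,sys.argv[1:5]))
E
python3 d.py 0.6 -0.155 0.17 14
```

```text
t 1.1 pos [ 0.5598 -0.1911  0.2488] yaw 24.75 gap 0.0855 F [ 0.2408 -1.6467 -0.2047] 
 need mm [-15.5  78.8  51.7] rot [ 0.12 10.75 -0.34]
```

{"method": "drive_tool", "body": {
  "plan": "-1 -8 40 26 0 0 0;-1 -8 39 26 0 0 0;-1 0 0 0 0 5.3 -0.2;-1 0 0 0 0 5.3 -0.2;-1 0 0 0 0 0 0",
  "grip_force": 40
}}

```text
clock: 1.72
tcp_pos: [0.6029, -0.1474, 0.1639]
orientation: [-0.557, 0.56, -0.435, 0.432]
wrist_force: [0.4, 0.4, -0.4]
finger_gap: -0.0001
```

```bash
python3 d.py 0.6 -0.155 0.17 14; python3 - <<'E'
from workcell import monitor,cams
from h import *
import pickle
c=cams.calibration("wrist"); p,d=cams.read_camera("wrist"); pickle.dump((c,p,d),open("w1.pkl","wb")); cv2.imwrite("pics/w1.png",np.clip(p[:,:,::-1]*1.4,0,255).astype(np.uint8))
E
```

```text
t 1.725 pos [ 0.6029 -0.1474  0.1639] yaw 14.38 gap -0.0001 F [ 0.3951  0.3814 -0.414 ] 
 need mm [ 6.6 -6.1 -4.7] rot [ 0.33  0.38 -0.08]
```

View pics/w1.png

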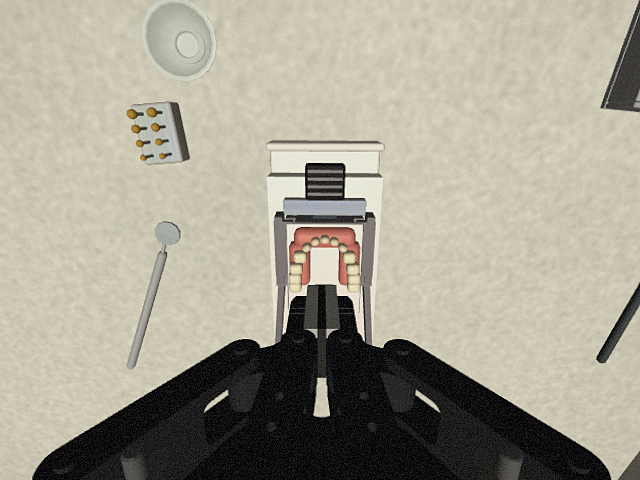

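```bash
python3 - <<'E'
import pickle
from h import *
c,p,d=pickle.load(open("w1.pkl","rb"))
im=cv2.resize(p[130:330,250:400,::-1],None,fx=4,fy=4,interpolation=cv2.INTER_CUBIC)[:600]
cv2.imwrite("pics/w1z.png",np.clip(im*1.5,0,255).astype(np.uint8))
for u,v in [(325,170),(325,190),(325,210),(325,225),(325,147),(270,200),(380,200),(281,230),(367,230),(325,255)]:
    z=d[v,u]; 
    o=-c['R'].T@c['t']; K=np.array([[c['fx'],0,c['cx']],[0,c['fy'],c['cy']],[0,0,1]])
    n=cv2.undistortPoints(np.array([[[u,v]]],float),K,c['D'])[0,0]; print(u,v,z,(o+c['R'].T@(np.r_[n,1]*z)).round(4))
E
```

```text
325 170 0.2313966 [ 0.6501 -0.1375  0.0508]
325 190 0.23832095 [ 0.6362 -0.1411  0.0485]
325 210 0.25475937 [ 0.6191 -0.1457  0.0373]
325 225 0.2457662 [ 0.6115 -0.1475  0.0496]
325 147 0.24804308 [ 0.6629 -0.1344  0.0286]
270 200 0.26267454 [ 0.6136 -0.1032  0.0272]
380 200 0.26263803 [ 0.6347 -0.1857  0.0271]
281 230 0.2537222 [ 0.5975 -0.1172  0.0434]
367 230 0.25367802 [ 0.6135 -0.1795  0.0433]
325 255 0.2533819 [ 0.5887 -0.1534  0.0498]
```

View pics/w1z.png

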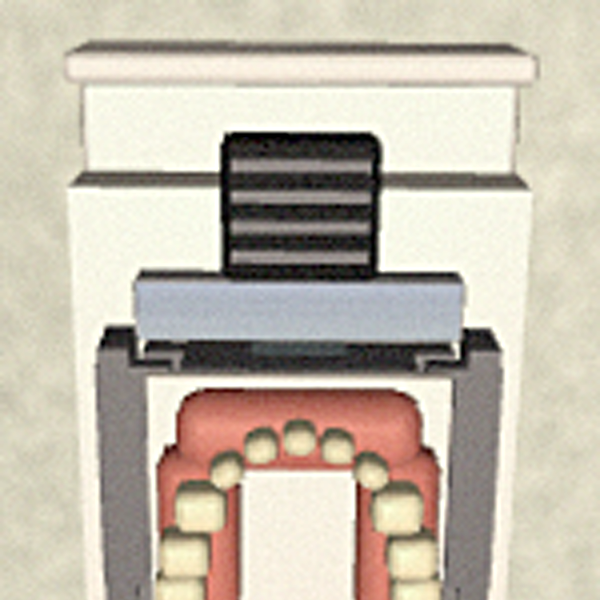

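```bash
python3 - <<'E'
import pickle
from h import *
np.set_printoptions(precision=4,suppress=True)
c,p,d=pickle.load(open("w1.pkl","rb"))
f=lambda a:[(250+x/4-.4,130+y/4-.4) for x,y in a]
k=ray(c,f([(222,146),(379,146),(225,276),(377,276)]),.05);print(k,k.mean(0))
# lip outer/inner edges & others
A=ray(c,f([(97,345),(502,345),(97,560),(507,560)]),.044);print(A,A.mean(0))
for a,b in ((0,2),(1,3)): v=A[a]-A[b];print(np.degrees(np.arctan2(v[1],v[0])))
H=ray(c,f([(66,80),(538,80)]),.028);print(H); v=H[0]-H[1];print(np.degrees(np.arctan2(-v[0],v[1])),np.hypot(*v[:2]))
H=ray(c,f([(134,276),(464,276)]),.05);v=H[0]-H[1];print(np.degrees(np.arctan2(-v[0],v[1])),np.hypot(*v[:2]),H.mean(0))
H=ray(c,f([(147,374),(452,374)]),.0505);v=H[0]-H[1];print(np.degrees(np.arctan2(-v[0],v[1])),np.hypot(*v[:2]),H.mean(0))
E
```

```text
[[ 0.6491 -0.1238  0.05  ]
 [ 0.6558 -0.1497  0.05  ]
 [ 0.6272 -0.1295  0.05  ]
 [ 0.6338 -0.1555  0.05  ]] [ 0.6415 -0.1396  0.05  ]
[[ 0.6072 -0.1098  0.044 ]
 [ 0.6257 -0.1819  0.044 ]
 [ 0.5645 -0.1187  0.044 ]
 [ 0.5843 -0.1959  0.044 ]] [ 0.5954 -0.1516  0.044 ]
11.67395886419881
18.602399796116394
[[ 0.6503 -0.093   0.028 ]
 [ 0.6718 -0.1769  0.028 ]]
14.331296809054205 0.08661620949964018
14.346398751300224 0.05810238948604884 [ 0.6304 -0.1422  0.05  ]
14.354082303061624 0.05494231500530294 [ 0.6131 -0.1467  0.0505]
```

```bash
python3 d.py 0.643 -0.139 0.08 14.3
```

```text
t 1.775 pos [ 0.603  -0.1476  0.164 ] yaw 14.4 gap 0.0001 F [ 0.1523 -0.0446  0.3953] 
 need mm [ 1.8 83.8 41.3] rot [ 0.31  0.1  -0.08]
```

{"method": "drive_tool", "body": {
  "plan": "-1 1.5 20 41 0 0 0;-1 0 34 0 0.3 0 0;-1 0 25 0 0 0 0;-1 0 4 0 0 0 0"
}}

```text
clock: 2.28
tcp_pos: [0.6449, -0.1402, 0.0805]
orientation: [0.56, -0.559, 0.431, -0.433]
wrist_force: [-0.4, -0.0, 0.0]
finger_gap: -0.0003
```

```bash
python3 d.py 0.643 -0.139 0.07 14.3
```

```text
t 2.275 pos [ 0.6449 -0.1402  0.0805] yaw 14.67 gap -0.0003 F [-0.3578 -0.0494  0.0196] 
 need mm [-1.6 10.4 -1.6] rot [-0.17  0.37  0.04]
```

{"method": "drive_tool", "body": {
  "plan": "-1 -1.5 5 -1 0 0 0;-1 0 3 0 0 0 0;-1 0 2 0 0 0 0"
}}

```text
clock: 2.65
tcp_pos: [0.6447, -0.1398, 0.0728]
orientation: [0.561, -0.559, 0.43, -0.434]
wrist_force: [-0.9, 0.2, -0.3]
finger_gap: -0.0002
```

{"method": "drive_tool", "body": {
  "plan": "-1 0 2 0 0 0 0;-1 0 2 0 0 0 0"
}}

```text
clock: 2.9
tcp_pos: [0.6449, -0.1399, 0.0706]
orientation: [0.561, -0.559, 0.429, -0.434]
wrist_force: [-2.7, 0.8, 5.1]
finger_gap: -0.0002
```

{"method": "drive_tool", "body": {
  "plan": "-1 0 2.5 0 0 0 0;-1 0 2.5 0 0 0 0"
}}

```text
clock: 3.15
tcp_pos: [0.6449, -0.1398, 0.0669]
orientation: [0.561, -0.559, 0.429, -0.435]
wrist_force: [-1.7, 0.3, 3.4]
finger_gap: -0.0001
```

{"method": "drive_tool", "body": {
  "plan": "-1 0 1 0 0 0 0;-1 0 0.5 0 0 0 0;-1 0 0.3 0 0 0 0;-1 0 0.3 0 0 0 0;-1 0 0.3 0 0 0 0"
}}

```text
clock: 3.78
tcp_pos: [0.645, -0.1399, 0.065]
orientation: [0.561, -0.559, 0.429, -0.435]
wrist_force: [-2.5, 1.0, 5.3]
finger_gap: 0.0003
```

```bash
python3 - <<'E'
from workcell import monitor,cams
from h import *
import pickle
c=cams.calibration("wrist"); p,d=cams.read_camera("wrist"); pickle.dump((c,p,d),open("w2.pkl","wb")); cv2.imwrite("pics/w2.png",np.clip(p[:,:,::-1]*1.4,0,255).astype(np.uint8))
print(monitor.get_state())
E
```

```text
{'clock': 3.825, 'joint_pos': array([-3.35425898e-01,  5.74300964e-01, -2.44486570e-02,  9.63053144e-01,
        7.55422915e-04,  2.54916472e+00]), 'qvel': array([ 0.00080097, -0.00114381, -0.00130512,  0.00069233, -0.00060058,
       -0.00064272]), 'tau': array([-1.21539342e-01, -5.62317216e+01,  2.67468095e+01, -1.20046981e+00,
        4.53388598e-02, -2.38886008e-03]), 'tcp_pos': array([ 0.64493694, -0.1398801 ,  0.06496479]), 'orientation': array([ 0.56120448, -0.55868835,  0.42886595, -0.43473078]), 'wrist_force': array([-2.5053551 ,  0.91800085,  4.90842859]), 'ft_torque': array([ 0.14228021,  0.52348776, -0.01183857]), 'finger_gap': 0.0002898521484490677}
```

View pics/w2.png

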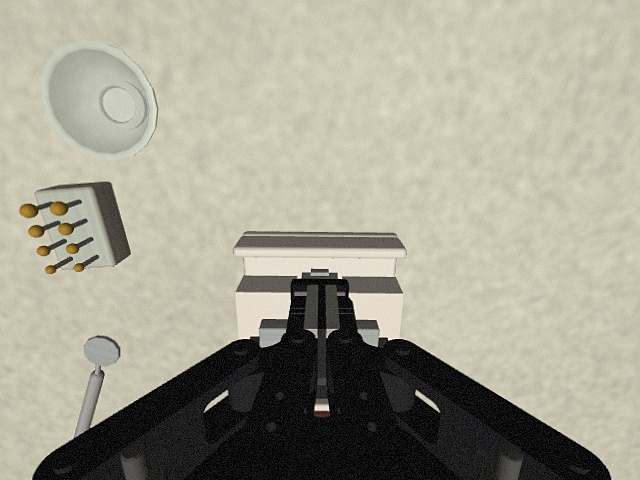

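```bash
cat > sc.py <<'E'
import sys
from workcell import cams
from h import *
import pickle
n=sys.argv[1]; x0,y0,x1,y1=map(int,sys.argv[2:6]); cam=sys.argv[6] if len(sys.argv)>6 else "scene"
c=cams.calibration(cam); p,d=cams.read_camera(cam); pickle.dump((c,p,d),open(n+".pkl","wb"))
s=min(780/(x1-x0),580/(y1-y0))
cv2.imwrite("pics/"+n+".png",np.clip(cv2.resize(p[y0:y1,x0:x1,::-1],None,fx=s,fy=s,interpolation=cv2.INTER_CUBIC)*1.4,0,255).astype(np.uint8)); print("scale",s)
E
python3 sc.py s2 210 180 310 275
```

```text
scale 6.105263157894737
```

View pics/s2.png

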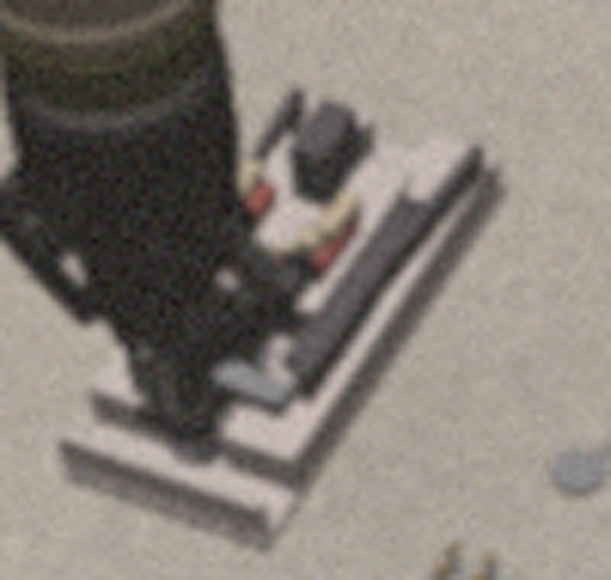

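{"method": "drive_tool", "body": {
  "plan": "-1 0 -20 0 0 0 0;-1 0 -60 0 0 0 0;0 0 -45 0 0 0 0;0 0 0 -40 0 0 0;0 0 0 -40 0 -10.6 0;0 0 0 0 0 -10.6 0;0 0 0 0 0 -10.6 0;0 0 0 0 0 -10.6 0"
}}

```text
clock: 4.88
tcp_pos: [0.5672, -0.1621, 0.1908]
orientation: [-0.68, 0.68, -0.19, 0.2]
wrist_force: [-0.4, -0.2, 0.4]
finger_gap: 0.0426
```

{"method": "drive_tool", "body": {
  "plan": "0 0 0 0 0 -10.6 0;0 0 0 0 0 -10.6 0;0 0 0 0 0 -10.6 0;0 0 0 0 0 -10.6 0;0 0 0 0 0 -10.6 0;0 0 0 0 0 -10.6 0;0 0 0 0 0 -10.6 0;0 0 0 0 0 -10.6 0"
}}

```text
clock: 5.88
tcp_pos: [0.5695, -0.1633, 0.1878]
orientation: [-0.626, 0.634, 0.325, -0.317]
wrist_force: [0.0, -0.1, -0.6]
finger_gap: 0.0427
```

```bash
python3 d.py 0.54 -0.165 0.17 194.3
```

```text
t 5.875 pos [ 0.5695 -0.1633  0.1878] yaw 143.94 gap 0.0427 F [ 0.0203 -0.0988 -0.5926] 
 need mm [-18.8  17.3  23.2] rot [  0.96 -50.35  -0.1 ]
```

{"method": "drive_tool", "body": {
  "plan": "0 0 0 0 0 -10.6 0;0 0 0 0 0 -10.6 0;0 0 0 0 0 -10.6 0;0 0 0 0 0.5 -10.6 0;0 0 0 0 0.4 -8 0;0 0 15 25 0 0 0;0 0 0 0 0 0 0"
}}

```text
clock: 6.75
tcp_pos: [0.5473, -0.171, 0.1696]
orientation: [0.427, -0.431, -0.561, 0.564]
wrist_force: [0.5, 0.1, -0.3]
finger_gap: 0.0428
```

```bash
python3 d.py 0.54 -0.165 0.17 194.3;python3 sc.py w3 0 0 640 480 wrist
```

```text
t 6.75 pos [ 0.5473 -0.171   0.1696] yaw -164.71 gap 0.0428 F [ 0.466   0.0699 -0.3178] 
 need mm [ 7.7 -0.4  5.5] rot [ 0.    0.99 -0.4 ]
scale 1.2083333333333333
```

View pics/w3.png

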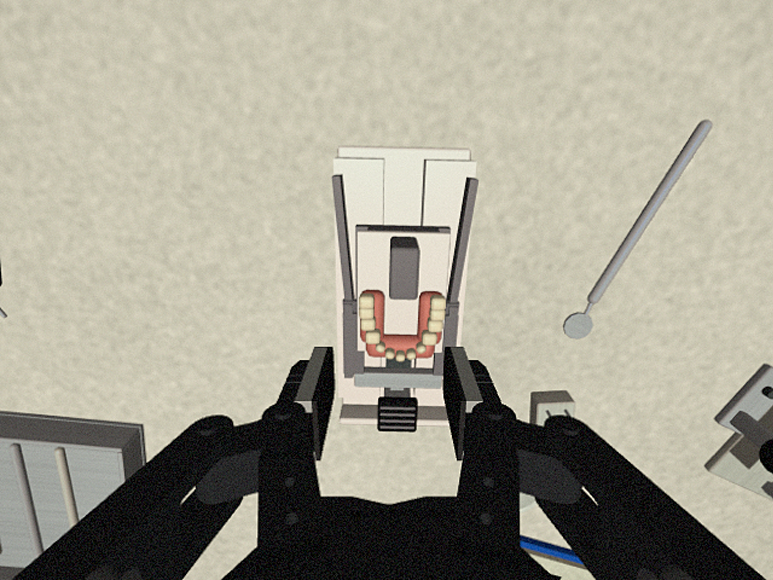

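```bash
cat > wz.py <<'E'
import pickle,sys
from h import *
n=sys.argv[1];x0,y0,x1,y1=map(int,sys.argv[2:6])
c,p,d=pickle.load(open(n+".pkl","rb"))
vv,uu=np.mgrid[y0:y1,x0:x1]
K=np.array([[c['fx'],0,c['cx']],[0,c['fy'],c['cy']],[0,0,1]])
u=cv2.undistortPoints(np.c_[uu.ravel(),vv.ravel()].astype(float).reshape(-1,1,2),K,c['D']).reshape(-1,2)
z=d[y0:y1,x0:x1].ravel(); P=(np.c_[u,np.ones(len(u))]*z[:,None]-c['t'])@c['R']
P=P.reshape(y1-y0,x1-x0,3)
np.savez(n+"_P.npz",P=P,x0=x0,y0=y0)
E
python3 wz.py w3 300 180 370 280; python3 - <<'E'
import numpy as np,cv2
P=np.load("w3_P.npz")["P"]
h=np.median(P[:,:,2][(P[:,:,2]>.076)&(P[:,:,2]<.09)]);m=(abs(P[:,:,2]-h)<.002);print(h,m.sum())
q=P[m][:,:2]*1000; r=cv2.minAreaRect(q.astype(np.float32)); print(r, q.mean(0))
# top plate
m=(abs(P[:,:,2]-.0505)<.003);q=P[m];print(len(q))
for r in range(0,100,4): 
    print(r+180,P[r,35].round(4),end=" | ")
E
```

```text
0.07913262711984675 1041
((530.1832885742188, -167.3271026611328), (29.94359588623047, 15.90561580657959), 13.950066566467285) [ 529.52804831 -167.5301688 ]
3219
180 [ 0.5126 -0.1696  0.0073] | 184 [ 0.5159 -0.1686  0.0069] | 188 [ 0.5136 -0.1702  0.0362] | 192 [ 0.5139 -0.1706  0.0498] | 196 [ 0.5162 -0.17    0.0523] | 200 [ 0.5157 -0.1706  0.0669] | 204 [ 0.5159 -0.1709  0.0775] | 208 [ 0.5177 -0.1705  0.0804] | 212 [ 0.5204 -0.1697  0.0798] | 216 [ 0.523  -0.1689  0.0795] | 220 [ 0.5255 -0.1683  0.0798] | 224 [ 0.5281 -0.1675  0.0798] | 228 [ 0.5312 -0.1666  0.0784] | 232 [ 0.5335 -0.1659  0.0794] | 236 [ 0.5359 -0.1653  0.0802] | 240 [ 0.5388 -0.1644  0.0797] | 244 [ 0.5415 -0.1637  0.0798] | 248 [ 0.5551 -0.1588  0.0506] | 252 [ 0.5586 -0.1578  0.0498] | 256 [ 0.5616 -0.1569  0.0501] | 260 [ 0.5654 -0.1558  0.0487] | 264 [ 0.5684 -0.155   0.0492] | 268 [ 0.5711 -0.1542  0.0505] | 272 [ 0.5743 -0.1533  0.0506] | 276 [ 0.5778 -0.1523  0.0503] |
```

```bash
python3 d.py 0.5302 -0.1673 0.078 194.2
```

```text
t 6.8 pos [ 0.549  -0.1713  0.1708] yaw -164.7 gap 0.0426 F [ 0.8391 -0.7202  0.6446] 
 need mm [ 9.6 92.7 17.3] rot [ 0.15  1.1  -0.5 ]
```

{"method": "drive_tool", "body": {
  "plan": "0 9.5 20 17 0 0 0;0 0 35 0 0 1 -0.4;0 0 15 0 0 0 0;0 0 0 0 0 0 0"
}}

```text
clock: 7.3
tcp_pos: [0.5363, -0.1685, 0.1024]
orientation: [-0.429, 0.438, 0.56, -0.557]
wrist_force: [-0.7, 0.2, 0.2]
finger_gap: 0.0428
```

```bash
python3 d.py 0.5302 -0.1673 0.078 194.2
```

```text
t 7.3 pos [ 0.5363 -0.1685  0.1024] yaw -165.68 gap 0.0428 F [-0.7085  0.2222  0.1879] 
 need mm [ 2.9 24.4  5.8] rot [ 0.63  0.12 -0.43]
```

{"method": "drive_tool", "body": {
  "plan": "0 3 0 6 0.6 0 -0.4;0 0 12 0 0 0 0;0 0 8 0 0 0 0;0 0 4 0 0 0 0;0 0 0 0 0 0 0"
}}

```text
clock: 7.92
tcp_pos: [0.5317, -0.1679, 0.0795]
orientation: [-0.432, 0.435, 0.559, -0.558]
wrist_force: [1.1, -0.8, -0.4]
finger_gap: 0.0426
```

```bash
python3 d.py 0.5302 -0.1673 0.078 194.2
```

```text
t 7.925 pos [ 0.5317 -0.1679  0.0795] yaw -165.64 gap 0.0426 F [ 1.1107 -0.766  -0.3912] 
 need mm [0.9 1.5 1.3] rot [ 0.21  0.16 -0.18]
```

{"method": "drive_tool", "body": {
  "plan": "0 1 1.5 1 0 0 0;-0.5 0 0 0 0 0 0;-0.8 0 0 0 0 0 0;-1 0 0 0 0 0 0;-1 0 0 0 0 0 0;-1 0 0 0 0 0 0",
  "grip_force": 40
}}

```text
clock: 8.68
tcp_pos: [0.5307, -0.1672, 0.0784]
orientation: [-0.432, 0.436, 0.559, -0.558]
wrist_force: [-1.1, -0.2, -0.2]
finger_gap: 0.0151
```

```bash
python3 d.py 0.5302 -0.1673 0.078 194.2
```

```text
t 8.675 pos [ 0.5307 -0.1672  0.0784] yaw -165.64 gap 0.0151 F [-1.1096 -0.25   -0.1947] 
 need mm [0.  0.4 0.5] rot [ 0.24  0.16 -0.21]
```

{"method": "drive_tool", "body": {
  "plan": "-1 0 0 4 0 0 0;-1 0 0 6 0 0 0;-1 0 0 8 0 0 0;-1 0 0 10 0 0 0;-1 0 0 10 0 0 0;-1 0 0 8 0 0 0;-1 0 0 4 0 0 0;-1 0 0 0 0 0 0"
}}

```text
clock: 9.68
tcp_pos: [0.4784, -0.1806, 0.0784]
orientation: [-0.432, 0.436, 0.559, -0.558]
wrist_force: [0.4, 0.3, -0.4]
finger_gap: 0.0151
```

```bash
python3 d.py 0.4837 -0.1793 0.078 194.2
```

```text
t 9.675 pos [ 0.4784 -0.1806  0.0784] yaw -165.69 gap 0.0151 F [ 0.3974  0.2835 -0.3504] 
 need mm [-0.1  0.4 -5.5] rot [ 0.27  0.11 -0.21]
```

{"method": "drive_tool", "body": {
  "plan": "-1 0 -10 0 0 0 0;-1 0 -25 0 0 0 0;-1 0 -40 0 0 0 0;-1 0 -40 0 0 0 0;-1 0 0 0 0 0 0"
}}

```text
clock: 10.3
tcp_pos: [0.4773, -0.1795, 0.1975]
orientation: [-0.433, 0.434, 0.559, -0.559]
wrist_force: [0.8, 0.6, -1.0]
finger_gap: 0.0153
```

```bash
python3 d.py 0.564 0.2 0.2 169;python3 sc.py w4 0 0 640 480 wrist
```

```text
t 10.3 pos [ 0.4773 -0.1795  0.1975] yaw -165.62 gap 0.0153 F [ 0.8408  0.5925 -1.0328] 
 need mm [ 346.1   -2.9 -178.2] rot [ 0.12 25.38 -0.08]
scale 1.2083333333333333
```

View pics/w4.png

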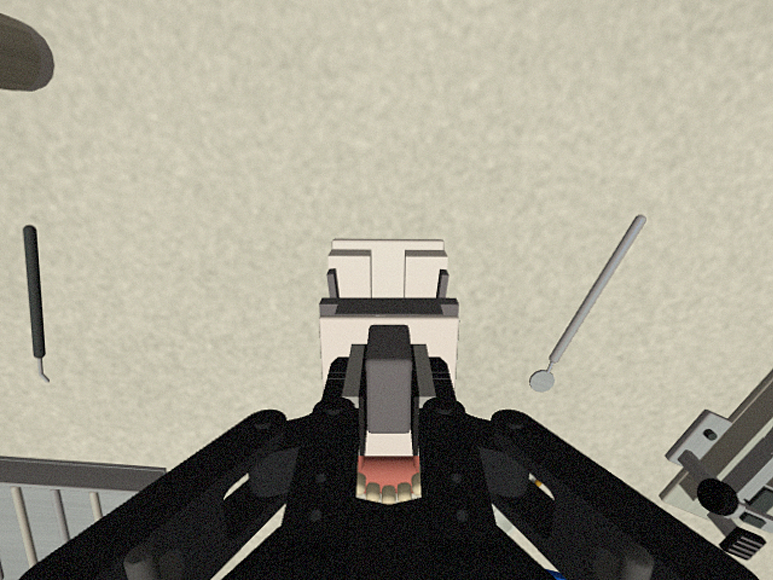

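{"method": "drive_tool", "body": {
  "plan": "-1 20 0 -10 0 0 0;-1 48 0 -25 0 0 0;-1 48 0 -25 0 0 0;-1 48 0 -25 0 0 0;-1 48 0 -25 0 0 0;-1 48 0 -25 0 0 0;-1 48 0 -25 0 0 0;-1 25 0 -12 0 0 0"
}}

```text
clock: 11.35
tcp_pos: [0.5572, 0.1957, 0.1823]
orientation: [0.441, -0.429, -0.553, 0.562]
wrist_force: [-0.6, -0.6, -2.1]
finger_gap: 0.0153
```

{"method": "drive_tool", "body": {
  "plan": "-1 0 0 0 0 8 0;-1 0 0 0 0 9 0;-1 0 0 0 0 8 0;-1 0 0 0 0 0 0;-1 0 0 0 0 0 0"
}}

```text
clock: 11.98
tcp_pos: [0.5522, 0.1991, 0.1726]
orientation: [0.553, -0.539, -0.439, 0.46]
wrist_force: [0.2, 0.0, -1.0]
finger_gap: 0.0151
```

```bash
python3 d.py 0.564 0.2 0.2 169;python3 sc.py w5 0 0 640 480 wrist
```

```text
t 11.975 pos [0.5522 0.1991 0.1726] yaw 168.87 gap 0.0151 F [ 0.1618  0.013  -0.9822] 
 need mm [  2.9 -27.8 -10.4] rot [-1.98 -0.13 -0.56]
scale 1.2083333333333333
```

View pics/w5.png

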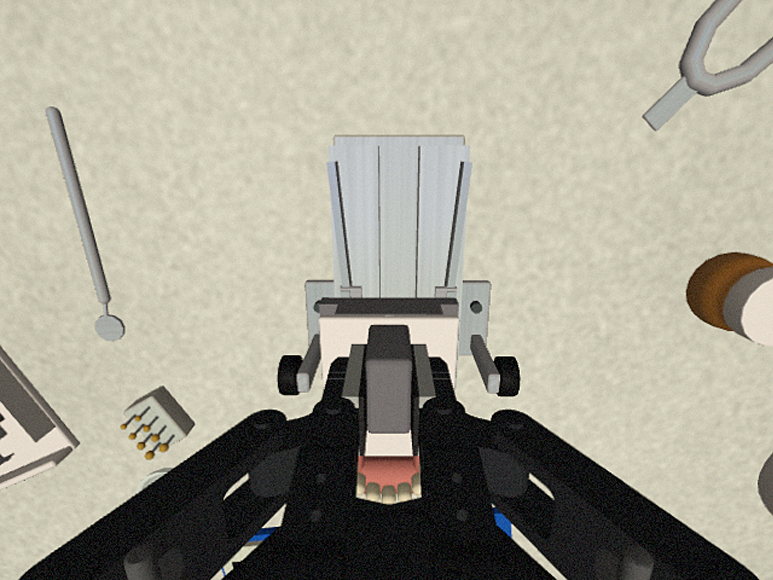

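```bash
python3 - <<'E'
import pickle
from h import *
c,p,d=pickle.load(open("w5.pkl","rb"))
im=cv2.resize(p[105:265,235:425,::-1],None,fx=4,fy=4,interpolation=cv2.INTER_CUBIC)[:600]
cv2.imwrite("pics/w5z.png",np.clip(im*1.3,0,255).astype(np.uint8))
E
```

```text
(no output)
```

View pics/w5z.png

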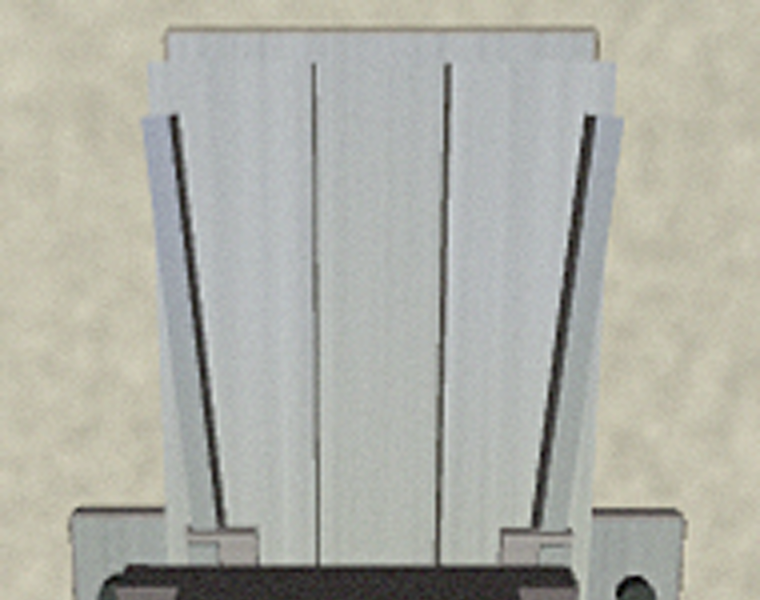

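```bash
python3 - <<'E'
import pickle
from h import *
np.set_printoptions(precision=4,suppress=True)
c,p,d=pickle.load(open("w5.pkl","rb"))
f=lambda a:[(235+x/4-.4,105+y/4-.4) for x,y in a]
def pair(l,r,z,n):
    H=ray(c,f([l,r]),z);v=H[0]-H[1];print(n,"yaw",np.degrees(np.arctan2(v[0],v[1])).round(2)*-1+0,"w",np.hypot(*v[:2]).round(4),"mid",H.mean(0)); return H.mean(0)
# image left = +? print
a=pair((148,62),(616,62),.028,"slab end")
b=pair((170,117),(597,117),.042,"guide top out")
b2=pair((179,120),(585,120),.028,"guide bottom")
e=pair((257,530),(501,530),.044,"lip in")
e2=pair((219,524),(540,524),.042,"guide top in end")
g=pair((314,62),(447,62),.028,"groove a"); h=pair((317,565),(438,565),.028,"groove b")
for u,v in ((a,e),(b,e2),(g,h)):
    w=v-u; print("axis yaw",np.degrees(np.arctan2(w[1],w[0])),np.hypot(*w[:2]))
E
python3 wz.py w5 250 110 400 240; python3 - <<'E'
import numpy as np
q=np.load("w5_P.npz");P=q["P"]
for v in (115,120,125,140,160,190,220,235): print(v,P[v-110,75].round(4),P[v-110,55].round(4))
E
```

```text
slab end yaw 168.81 w 0.0874 mid [0.4691 0.2207 0.028 ]
guide top out yaw 168.83 w 0.0764 mid [0.4785 0.219  0.042 ]
guide bottom yaw 168.84 w 0.0767 mid [0.4793 0.2188 0.028 ]
lip in yaw 169.02 w 0.0474 mid [0.554  0.2038 0.044 ]
guide top in end yaw 169.02 w 0.0628 mid [0.5535 0.2041 0.042 ]
groove a yaw 168.81 w 0.0248 mid [0.469  0.2205 0.028 ]
groove b yaw 169.04 w 0.0252 mid [0.5666 0.2014 0.028 ]
axis yaw -11.22682195719765 0.0866456285988542
axis yaw -11.274776426859482 0.07642916164749629
axis yaw -11.101576808450966 0.09949008388668586
115 [0.4641 0.2179 0.0076] [0.461  0.2022 0.0077]
120 [0.4678 0.2172 0.0077] [0.4647 0.2014 0.0075]
125 [0.4715 0.2164 0.0076] [0.4688 0.2015 0.0258]
140 [0.483  0.2142 0.0073] [0.4794 0.1994 0.0277]
160 [0.4988 0.2111 0.0067] [0.4941 0.1962 0.0264]
190 [0.5235 0.2064 0.007 ] [0.517  0.1914 0.0274]
220 [0.5496 0.2013 0.0069] [0.541  0.1863 0.0279]
235 [0.5628 0.1987 0.0082] [0.5537 0.1836 0.0275]
```

```bash
python3 d.py 0.4784 0.2187 0.12 168.85
```

```text
t 12.025 pos [0.5522 0.1991 0.1725] yaw 168.84 gap 0.0152 F [-0.9884 -0.4803 -1.9988] 
 need mm [ 5.6 55.1 74.3] rot [-1.99  0.   -0.57]
```

{"method": "drive_tool", "body": {
  "plan": "-1 0 0 0 -2 0 -0.5;-1 2 0 20 0 0 0;-1 2 0 30 0 0 0;-1 1 0 24 0 0 0;-1 0 20 0 0 0 0;-1 0 20 0 0 0 0;-1 0 0 0 0 0 0"
}}

```text
clock: 12.9
tcp_pos: [0.4781, 0.2177, 0.1312]
orientation: [-0.544, 0.545, 0.452, -0.451]
wrist_force: [-0.3, -0.4, -1.7]
finger_gap: 0.0153
```

```bash
python3 d.py 0.4784 0.2187 0.09 168.85; python3 sc.py w6 0 0 640 480 wrist
```

```text
t 12.9 pos [0.4781 0.2177 0.1312] yaw 169.37 gap 0.0153 F [-0.3479 -0.3726 -1.7292] 
 need mm [ 1.1 41.2 -0. ] rot [ 0.09  0.52 -0.03]
scale 1.2083333333333333
```

View pics/w6.png

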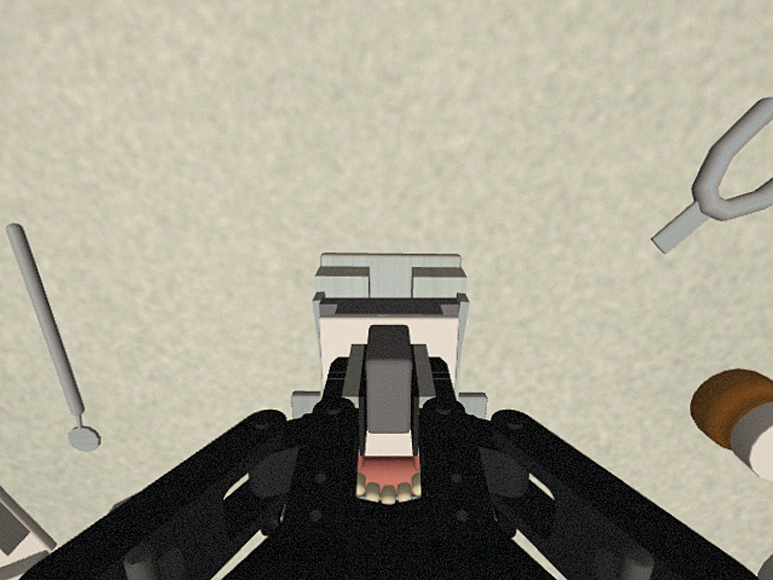

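{"method": "drive_tool", "body": {
  "plan": "-1 1 0 0 0 0.5 0;-1 0 20 0 0 0 0;-1 0 15 0 0 0 0;-1 0 5 0 0 0 0;-1 0 0 0 0 0 0"
}}

```text
clock: 13.58
tcp_pos: [0.4825, 0.2195, 0.0946]
orientation: [-0.545, 0.548, 0.452, -0.446]
wrist_force: [0.9, -0.6, -2.3]
finger_gap: 0.0152
```

```bash
python3 d.py 0.4784 0.2187 0.0785 168.85
```

```text
t 13.575 pos [0.4825 0.2195 0.0946] yaw 168.82 gap 0.0152 F [ 0.9237 -0.6116 -2.3412] 
 need mm [-1.7 16.1  4. ] rot [ 0.51 -0.03  0.18]
```

{"method": "drive_tool", "body": {
  "plan": "-1 -1.5 0 4.5 0.4 0 0.2;-1 0 5 0.5 0 0 0;-1 0 4 0.5 0 0 0;-1 0 3 0 0 0 0;-1 0 0 0 0 0 0"
}}

```text
clock: 14.2
tcp_pos: [0.4772, 0.2193, 0.083]
orientation: [-0.546, 0.547, 0.45, -0.448]
wrist_force: [0.1, -0.5, -1.7]
finger_gap: 0.0151
```

```bash
python3 d.py 0.4784 0.2187 0.0785 168.85
```

```text
t 14.2 pos [0.4772 0.2193 0.083 ] yaw 168.82 gap 0.0151 F [ 0.1469 -0.5336 -1.6803] 
 need mm [-0.4  4.5 -1.3] rot [ 0.18 -0.03  0.02]
```

{"method": "drive_tool", "body": {
  "plan": "-1 -0.4 2 0 0.2 0 0;-1 0 1.5 0 0 0 0;-1 0 0.7 0 0 0 0;-1 0 0 0 0 0 0"
}}

```text
clock: 14.7
tcp_pos: [0.4774, 0.2189, 0.0786]
orientation: [0.547, -0.546, -0.449, 0.449]
wrist_force: [-1.0, -0.2, -2.2]
finger_gap: 0.015
```

```bash
python3 d.py 0.4784 0.2187 0.0785 168.85
```

```text
t 14.7 pos [0.4774 0.2189 0.0786] yaw 168.81 gap 0.015 F [-0.9658 -0.1505 -2.2008] 
 need mm [-0.   0.1 -1.1] rot [-0.02 -0.04  0.03]
```

{"method": "drive_tool", "body": {
  "plan": "-1 0 0.7 0 0 0 0;-1 0 0.5 0 0 0 0;-1 0 0 0 0 0 0"
}}

```text
clock: 15.08
tcp_pos: [0.4774, 0.219, 0.0784]
orientation: [0.546, -0.546, -0.449, 0.449]
wrist_force: [-0.4, -0.6, -0.8]
finger_gap: 0.0152
```

{"method": "drive_tool", "body": {
  "plan": "-1 0 -0.5 -4 0 0 0;-1 0 0 -4 0 0 0;-1 0 0 -4 0 0 0;-1 0 0 -4 0 0 0;-1 0 0 0 0 0 0"
}}

```text
clock: 15.7
tcp_pos: [0.4946, 0.2157, 0.0784]
orientation: [0.547, -0.546, -0.449, 0.449]
wrist_force: [0.4, -0.4, -2.0]
finger_gap: 0.0151
```

```bash
cat > m.py <<'E'
from workcell import monitor
from h import *
s=monitor.get_state();R=Rt(s);a=np.radians(-11.15);X=np.array([np.cos(a),np.sin(a),0]);Y=np.array([-np.sin(a),np.cos(a),0])
v=s['tcp_pos']-np.array([.5618,.2023,0]);print("t",s['clock'],"origin x %.1f y %.1f z %.1f"%(1e3*v@X+23,1e3*v@Y,1e3*v[2]),"yaw",np.degrees(np.arctan2(R[1,2],R[0,2])).round(2),"F x %.1f y %.1f z %.1f"%(s['wrist_force']@X,s['wrist_force']@Y,s['wrist_force'][2]),"pitch/roll",np.degrees([R[2,2],R[2,0]]).round(2),"gap",round(float(s['finger_gap']),4),"M",(s['ft_torque']@X).round(2),(s['ft_torque']@Y).round(2),s['ft_torque'][2].round(2))
E
python3 m.py
```

```text
t 15.7 origin x -45.5 y 0.2 z 78.4 yaw 168.81 F x 0.4 y -0.4 z -2.0 pitch/roll [-0.01  0.05] gap 0.0151 M 0.01 -0.11 0.02
```

{"method": "drive_tool", "body": {
  "plan": "-1 0 0 -4 0 0 0;-1 0 0 -4 0 0 0;-1 0 0 -4 0 0 0;-1 0 0 -3 0 0 0;-1 0 0 0 0 0 0"
}}

```text
clock: 16.32
tcp_pos: [0.5103, 0.2126, 0.0784]
orientation: [0.547, -0.546, -0.449, 0.449]
wrist_force: [-0.4, 0.7, -1.5]
finger_gap: 0.015
```

```bash
python3 m.py
```

```text
t 16.325 origin x -29.5 y 0.1 z 78.4 yaw 168.81 F x -0.6 y 0.6 z -1.5 pitch/roll [-0.01  0.05] gap 0.015 M -0.02 -0.02 0.03
```

{"method": "drive_tool", "body": {
  "plan": "-1 0 0 -2 0 0 0;-1 0 0 -2 0 0 0;-1 0 0 -2 0 0 0"
}}

```text
clock: 16.7
tcp_pos: [0.5159, 0.2115, 0.0784]
orientation: [0.547, -0.546, -0.449, 0.449]
wrist_force: [-1.5, 0.2, 0.1]
finger_gap: 0.0155
```

```bash
python3 m.py
```

```text
t 16.7 origin x -23.8 y 0.1 z 78.4 yaw 168.83 F x -1.5 y -0.1 z 0.1 pitch/roll [0.04 0.04] gap 0.0155 M -0.01 0.21 -0.01
```

{"method": "drive_tool", "body": {
  "plan": "-1 0 0 -2 0 0 0;-1 0 0 -2 0 0 0;-1 0 0 -2 0 0 0"
}}

```text
clock: 17.08
tcp_pos: [0.5222, 0.2102, 0.0784]
orientation: [0.547, -0.546, -0.449, 0.449]
wrist_force: [-1.3, 0.7, -0.1]
finger_gap: 0.0155
```

```bash
python3 m.py
```

```text
t 17.075 origin x -17.4 y 0.1 z 78.4 yaw 168.83 F x -1.4 y 0.4 z -0.1 pitch/roll [0.03 0.04] gap 0.0155 M 0.02 0.24 -0.02
```

{"method": "drive_tool", "body": {
  "plan": "-1 0 0 -2 0 0 0;-1 0 0 -2 0 0 0;-1 0 0 -2 0 0 0"
}}

```text
clock: 17.45
tcp_pos: [0.5285, 0.209, 0.0784]
orientation: [0.547, -0.546, -0.449, 0.449]
wrist_force: [-1.0, 0.7, -0.4]
finger_gap: 0.0151
```

```bash
python3 m.py
```

```text
t 17.45 origin x -11.0 y 0.1 z 78.4 yaw 168.83 F x -1.1 y 0.4 z -0.4 pitch/roll [0.04 0.04] gap 0.0151 M -0.03 0.26 -0.01
```

{"method": "drive_tool", "body": {
  "plan": "-1 0 0 -2 0 0 0;-1 0 0 -2 0 0 0"
}}

```text
clock: 17.7
tcp_pos: [0.5327, 0.2081, 0.0784]
orientation: [0.547, -0.546, -0.449, 0.449]
wrist_force: [-0.9, -0.1, -0.1]
finger_gap: 0.0154
```

```bash
python3 m.py
```

```text
t 17.7 origin x -6.6 y 0.1 z 78.4 yaw 168.83 F x -0.9 y -0.2 z -0.1 pitch/roll [0.03 0.04] gap 0.0154 M -0.01 0.22 -0.02
```

{"method": "drive_tool", "body": {
  "plan": "-1 0 0 -2 0 0 0;-1 0 0 -2 0 0 0"
}}

```text
clock: 17.95
tcp_pos: [0.535, 0.2076, 0.0784]
orientation: [0.548, -0.545, -0.448, 0.45]
wrist_force: [-10.4, 2.1, 8.4]
finger_gap: 0.0152
```

```bash
python3 m.py
```

```text
t 17.95 origin x -4.3 y 0.1 z 78.4 yaw 168.86 F x -10.6 y -0.0 z 8.4 pitch/roll [0.25 0.05] gap 0.0152 M -0.01 1.65 -0.03
```

{"method": "drive_tool", "body": {
  "plan": "-1 0 0 0 0 0 0;-1 0 0 0 0 0 0"
}}

```text
clock: 18.2
tcp_pos: [0.535, 0.2076, 0.0786]
orientation: [0.547, -0.545, -0.448, 0.45]
wrist_force: [-1.5, 0.0, 1.2]
finger_gap: 0.0151
```

```bash
python3 m.py; python3 sc.py s3 325 230 445 355;python3 sc.py w7 200 180 440 420 wrist
```

```text
t 18.2 origin x -4.3 y 0.0 z 78.6 yaw 168.87 F x -1.5 y -0.3 z 1.2 pitch/roll [0.24 0.04] gap 0.0151 M -0.05 0.35 -0.01
scale 4.64
scale 2.4166666666666665
```

View pics/s3.png

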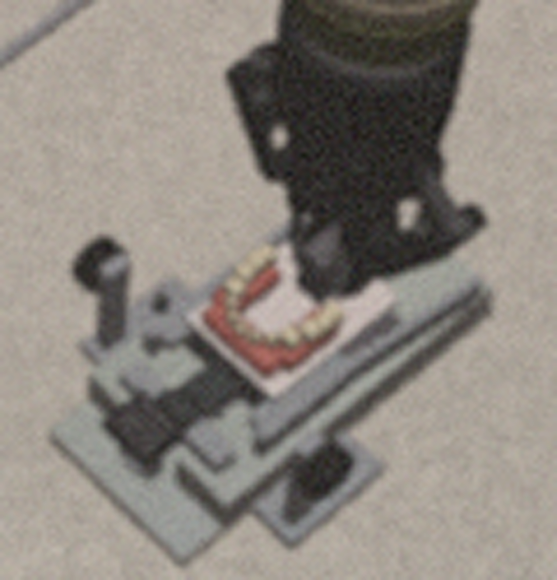

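View pics/w7.png

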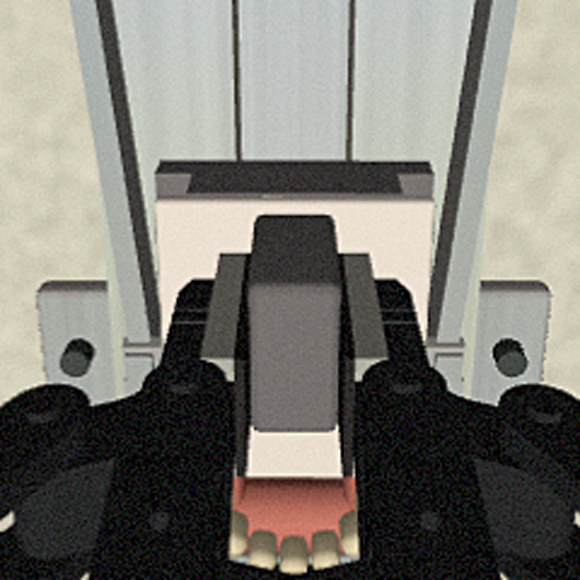

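{"method": "drive_tool", "body": {
  "plan": "-1 0 0 -2 -0.2 0 0;-1 0 0 -2 0 0 0"
}}

```text
clock: 18.55
tcp_pos: [0.5352, 0.2076, 0.0786]
orientation: [0.548, -0.544, -0.448, 0.451]
wrist_force: [-8.7, 1.5, 7.2]
finger_gap: 0.015
```

```bash
python3 m.py
```

```text
t 18.55 origin x -4.1 y 0.0 z 78.6 yaw 168.93 F x -8.8 y -0.2 z 7.2 pitch/roll [0.45 0.06] gap 0.015 M -0.07 1.5 -0.06
```

{"method": "drive_tool", "body": {
  "plan": "-1 0 -1 -2 -0.5 0 0;-1 0 -1 -2 -0.3 0 0"
}}

```text
clock: 18.8
tcp_pos: [0.5358, 0.2071, 0.079]
orientation: [0.546, -0.545, -0.45, 0.45]
wrist_force: [-3.2, 1.2, -4.0]
finger_gap: 0.0151
```

```bash
python3 m.py
```

```text
t 18.8 origin x -3.4 y -0.3 z 79.0 yaw 168.99 F x -3.4 y 0.6 z -4.0 pitch/roll [0.03 0.02] gap 0.0151 M 0.24 1.2 0.04
```

{"method": "drive_tool", "body": {
  "plan": "-1 0 0 -2 -0.2 0 0;-1 0 -0.4 -2.5 -0.3 0 0"
}}

```text
clock: 19.05
tcp_pos: [0.5389, 0.2065, 0.0786]
orientation: [-0.544, 0.547, 0.451, -0.449]
wrist_force: [-4.9, 1.5, -1.3]
finger_gap: 0.0153
```

```bash
python3 m.py
```

```text
t 19.05 origin x -0.3 y -0.3 z 78.6 yaw 169.03 F x -5.1 y 0.6 z -1.3 pitch/roll [-0.3   0.01] gap 0.0153 M 0.18 1.34 0.05
```

{"method": "drive_tool", "body": {
  "plan": "-1 0 -0.3 -2.5 0 0.1 0;-1 0 -0.3 -2.5 -0.1 0 0"
}}

```text
clock: 19.3
tcp_pos: [0.5422, 0.2059, 0.0785]
orientation: [-0.545, 0.547, 0.45, -0.449]
wrist_force: [-6.8, 1.8, 0.3]
finger_gap: 0.015
```

```bash
python3 m.py
```

```text
t 19.3 origin x 3.0 y -0.3 z 78.5 yaw 168.97 F x -7.1 y 0.4 z 0.3 pitch/roll [-0.19  0.02] gap 0.015 M 0.18 1.42 0.01
```

{"method": "drive_tool", "body": {
  "plan": "-1 0 -0.3 -2.5 -0.1 0 0;-1 0 -0.3 -2.5 -0.1 0 0"
}}

```text
clock: 19.55
tcp_pos: [0.545, 0.2053, 0.0786]
orientation: [-0.545, 0.546, 0.45, -0.449]
wrist_force: [-7.5, 2.9, 1.5]
finger_gap: 0.0152
```

```bash
python3 m.py
```

```text
t 19.55 origin x 5.9 y -0.3 z 78.6 yaw 169.01 F x -7.9 y 1.4 z 1.5 pitch/roll [-0.13  0.01] gap 0.0152 M 0.17 1.53 0.03
```

{"method": "drive_tool", "body": {
  "plan": "-1 0 -0.4 -2.5 -0.1 0 0;-1 0 -0.4 -2.5 -0.1 0 0"
}}

```text
clock: 19.8
tcp_pos: [0.5484, 0.2046, 0.0787]
orientation: [-0.545, 0.546, 0.451, -0.449]
wrist_force: [-5.0, 1.6, -0.6]
finger_gap: 0.0155
```

```bash
python3 m.py
```

```text
t 19.8 origin x 9.4 y -0.3 z 78.7 yaw 169.05 F x -5.2 y 0.6 z -0.6 pitch/roll [-0.13  0.01] gap 0.0155 M 0.19 1.33 0.03
```

{"method": "drive_tool", "body": {
  "plan": "-1 0 -0.4 -2.5 -0.1 0 0"
}}

```text
clock: 19.92
tcp_pos: [0.55, 0.2042, 0.0787]
orientation: [-0.545, 0.546, 0.451, -0.45]
wrist_force: [-7.4, 1.0, -0.5]
finger_gap: 0.0153
```

```bash
python3 m.py
```

```text
t 19.925 origin x 11.1 y -0.4 z 78.7 yaw 169.07 F x -7.4 y -0.5 z -0.5 pitch/roll [-0.12  0.  ] gap 0.0153 M 0.18 1.37 0.04
```

{"method": "drive_tool", "body": {
  "plan": "-1 0 -0.3 -2.5 0 0.1 0;-1 0 -0.3 -2 0 0 0"
}}

```text
clock: 20.18
tcp_pos: [0.5531, 0.2037, 0.0788]
orientation: [0.546, -0.545, -0.45, 0.45]
wrist_force: [-5.7, 1.4, 1.0]
finger_gap: 0.0154
```

```bash
python3 m.py
```

```text
t 20.175 origin x 14.2 y -0.3 z 78.8 yaw 169.0 F x -5.9 y 0.3 z 1.0 pitch/roll [0.08 0.01] gap 0.0154 M 0.15 1.36 0.01
```

{"method": "drive_tool", "body": {
  "plan": "-1 0 -0.3 -2 0 0 0"
}}

```text
clock: 20.3
tcp_pos: [0.5544, 0.2034, 0.0789]
orientation: [0.546, -0.545, -0.449, 0.451]
wrist_force: [-5.8, 1.1, 0.7]
finger_gap: 0.0151
```

```bash
python3 m.py
```

```text
t 20.3 origin x 15.5 y -0.3 z 78.9 yaw 169.02 F x -5.9 y 0.0 z 0.7 pitch/roll [0.18 0.01] gap 0.0151 M 0.16 1.35 0.06
```

{"method": "drive_tool", "body": {
  "plan": "-1 0 -0.3 -2 -0.2 0 0"
}}

```text
clock: 20.42
tcp_pos: [0.5555, 0.2032, 0.0789]
orientation: [0.546, -0.545, -0.45, 0.45]
wrist_force: [-5.0, 2.1, -0.6]
finger_gap: 0.0152
```

```bash
python3 m.py
```

```text
t 20.425 origin x 16.7 y -0.3 z 78.9 yaw 169.03 F x -5.3 y 1.1 z -0.6 pitch/roll [0.08 0.01] gap 0.0152 M 0.19 1.46 0.02
```

{"method": "drive_tool", "body": {
  "plan": "-1 0 -0.3 -2 -0.2 0 0"
}}

```text
clock: 20.55
tcp_pos: [0.5568, 0.2029, 0.0788]
orientation: [-0.545, 0.546, 0.45, -0.45]
wrist_force: [-4.9, 1.9, -1.2]
finger_gap: 0.0152
```

```bash
python3 m.py; python3 sc.py s4 325 230 445 355
```

```text
t 20.55 origin x 18.0 y -0.3 z 78.8 yaw 169.05 F x -5.2 y 0.9 z -1.2 pitch/roll [-0.02 -0.  ] gap 0.0152 M 0.15 1.19 0.08
scale 4.64
```

View pics/s4.png

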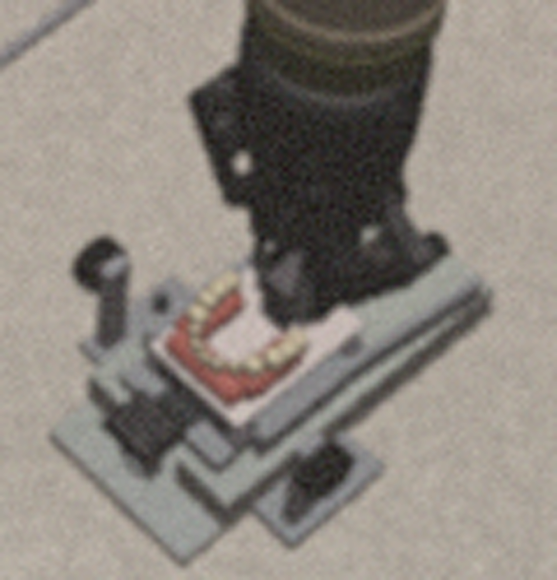

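{"method": "drive_tool", "body": {
  "plan": "-1 0 -0.2 -2 -0.1 0 0"
}}

```text
clock: 20.72
tcp_pos: [0.5584, 0.2026, 0.0786]
orientation: [-0.545, 0.546, 0.45, -0.45]
wrist_force: [-8.7, 3.9, 2.5]
finger_gap: 0.0151
```

```bash
python3 m.py
```

```text
t 20.725 origin x 19.6 y -0.3 z 78.6 yaw 169.06 F x -9.2 y 2.1 z 2.5 pitch/roll [-0.07  0.  ] gap 0.0151 M 0.44 2.11 -0.01
```

```bash
python3 m.py; python3 sc.py s5 325 230 445 355; cat > key.py <<'E'
import pickle,sys
from h import *
K=None
for n in sys.argv[1:]:
    c,p,d=pickle.load(open(n+".pkl","rb"))
    # key centre for lock ox 17..19 : mount x 87
    a=np.radians(-11.15);X=np.array([np.cos(a),np.sin(a),0]);Y=np.array([-np.sin(a),np.cos(a),0])
    for kx in (86,):
        q=[]
        for dx in np.arange(-9,10,3):
            for dy in np.arange(-10,11,3):
                q.append(np.array([.5618,.2023,.05])+X*(kx+dx)*1e-3+Y*dy*1e-3)
        uv=proj(c,q); iu=np.round(uv).astype(int); iu=np.unique(iu,axis=0)
        z=d[iu[:,1],iu[:,0]]
        KK=np.array([[c['fx'],0,c['cx']],[0,c['fy'],c['cy']],[0,0,1]])
        u=cv2.undistortPoints(iu.astype(float).reshape(-1,1,2),KK,c['D']).reshape(-1,2)
        P=(np.c_[u,np.ones(len(u))]*z[:,None]-c['t'])@c['R']
        print(n,len(z),"z med",np.median(P[:,2]).round(4),"pct",np.percentile(P[:,2],[10,25,75,90]).round(4),"bright",p[iu[:,1],iu[:,0]].mean().round(1))
        v0,u0=uv.mean(0)[::-1].round().astype(int)
        g=p[v0-14:v0+15,u0-14:u0+15].mean(2); m=(g<55); ys,xs=np.nonzero(m); print("dark n",m.sum(),"cent",(xs.mean()+u0-14).round(2),(ys.mean()+v0-14).round(2))
E
python3 - <<'E'
import pickle,numpy as np
p=np.load("scene0.npz")
from workcell import cams
pickle.dump((cams.calibration("scene"),p["p"],p["d"]),open("s0.pkl","wb"))
E
python3 key.py s0 s3 s4 s5
```

```text
t 20.725 origin x 19.6 y -0.3 z 78.6 yaw 169.06 F x -9.2 y 2.1 z 2.5 pitch/roll [-0.07  0.  ] gap 0.0151 M 0.44 2.11 -0.01
scale 4.64
s0 49 z med 0.0481 pct [0.0463 0.0474 0.0497 0.0504] bright 46.8
dark n 265 cent 358.36 320.49
s3 49 z med 0.0486 pct [0.0459 0.0475 0.0492 0.0501] bright 48.1
dark n 257 cent 358.58 320.25
s4 49 z med 0.0485 pct [0.0458 0.0472 0.0496 0.0512] bright 48.7
dark n 245 cent 357.97 320.47
s5 49 z med 0.0483 pct [0.0462 0.0475 0.0493 0.0499] bright 48.3
dark n 236 cent 357.72 320.94
```

View pics/s5.png

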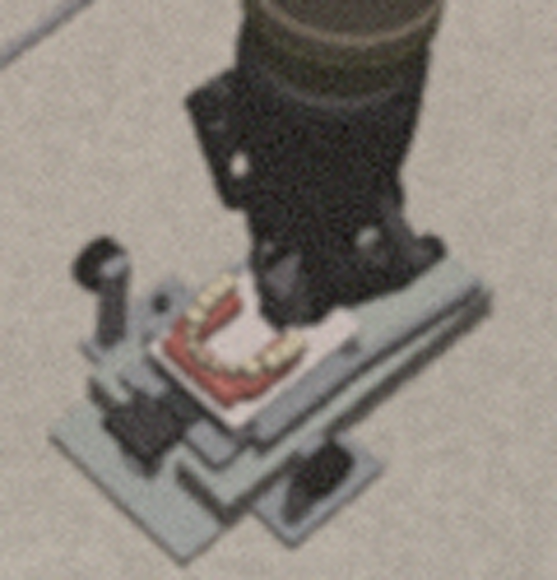

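{"method": "drive_tool", "body": {
  "plan": "-1 0 0 0 0 0 0;-1 0 0 0 0 0 0"
}}

```text
clock: 21.02
tcp_pos: [0.5582, 0.2027, 0.0786]
orientation: [-0.545, 0.545, 0.45, -0.45]
wrist_force: [-4.6, 1.2, 0.3]
finger_gap: 0.0152
```

```bash
python3 m.py
```

```text
t 21.025 origin x 19.4 y -0.3 z 78.6 yaw 169.06 F x -4.8 y 0.3 z 0.3 pitch/roll [-0.01  0.  ] gap 0.0152 M 0.14 1.02 -0.0
```

{"method": "drive_tool", "body": {
  "plan": "-1 0 0 1 0 0 0;-1 0 0 1 0 0 0"
}}

```text
clock: 21.28
tcp_pos: [0.5562, 0.2031, 0.0786]
orientation: [-0.545, 0.545, 0.45, -0.45]
wrist_force: [-4.2, 1.1, 0.2]
finger_gap: 0.0153
```

```bash
python3 m.py
```

```text
t 21.275 origin x 17.4 y -0.3 z 78.6 yaw 169.05 F x -4.3 y 0.2 z 0.2 pitch/roll [-0.02  0.  ] gap 0.0153 M 0.2 1.01 0.02
```

{"method": "drive_tool", "body": {
  "plan": "-1 0 0 1 0 0 0;-1 0 0 1 0 0 0"
}}

```text
clock: 21.52
tcp_pos: [0.5558, 0.2032, 0.0786]
orientation: [-0.545, 0.546, 0.451, -0.449]
wrist_force: [0.9, 0.5, -4.2]
finger_gap: 0.0154
```

```bash
python3 m.py
```

```text
t 21.525 origin x 16.9 y -0.3 z 78.6 yaw 169.03 F x 0.8 y 0.6 z -4.2 pitch/roll [-0.2  0. ] gap 0.0154 M 0.12 0.15 0.03
```

{"method": "drive_tool", "body": {
  "plan": "-1 0 0 1 0 0 0;-1 0 0 0.5 0 0 0"
}}

```text
clock: 21.78
tcp_pos: [0.5557, 0.2033, 0.0785]
orientation: [-0.544, 0.547, 0.451, -0.448]
wrist_force: [-0.1, 0.2, -4.1]
finger_gap: 0.0151
```

```bash
python3 m.py; python3 sc.py s6 325 230 445 355; python3 key.py s6
```

```text
t 21.775 origin x 16.8 y -0.2 z 78.5 yaw 168.99 F x -0.1 y 0.2 z -4.1 pitch/roll [-0.33  0.01] gap 0.0151 M 0.12 0.2 -0.0
scale 4.64
s6 49 z med 0.0481 pct [0.0461 0.0471 0.0493 0.0504] bright 49.0
dark n 260 cent 358.04 320.25
```

{"method": "drive_tool", "body": {
  "plan": "-1 0 0 0 0.3 0 0;-0.5 0 0 0 0 0 0;-0.3 0 0 0 0 0 0;0 0 0 0 0 0 0;0 0 0 0 0 0 0"
}}

```text
clock: 22.45
tcp_pos: [0.5578, 0.2032, 0.0806]
orientation: [-0.545, 0.547, 0.451, -0.448]
wrist_force: [0.3, 0.7, -0.9]
finger_gap: 0.0425
```

```bash
python3 m.py
```

```text
t 22.45 origin x 18.9 y 0.1 z 80.6 yaw 168.96 F x 0.1 y 0.8 z -0.9 pitch/roll [-0.29  0.07] gap 0.0425 M 0.02 -0.02 0.03
```

{"method": "drive_tool", "body": {
  "plan": "0 0 -10 0 0 0 0;0 0 -25 0 0 0 0;0 0 -40 0 0 0 0;0 0 -30 0 0 0 0;0 0 0 -40 0 0 0;0 0 0 -40 0 0 0;0 0 0 0 0 0 0"
}}

```text
clock: 23.32
tcp_pos: [0.6377, 0.188, 0.195]
orientation: [-0.544, 0.547, 0.453, -0.447]
wrist_force: [0.4, -0.2, -1.0]
finger_gap: 0.0428
```

```bash
python3 m.py; python3 sc.py w8 0 0 640 480 wrist;  python3 sc.py s7 325 230 445 355; python3 key.py s7
```

```text
t 23.325 origin x 100.2 y 0.6 z 195.0 yaw 169.03 F x 0.4 y -0.1 z -1.0 pitch/roll [-0.53  0.15] gap 0.0428 M 0.04 0.0 0.06
scale 1.2083333333333333
scale 4.64
s7 49 z med 0.0484 pct [0.0464 0.0476 0.0495 0.0506] bright 50.9
dark n 236 cent 358.23 320.28
```

View pics/w8.png

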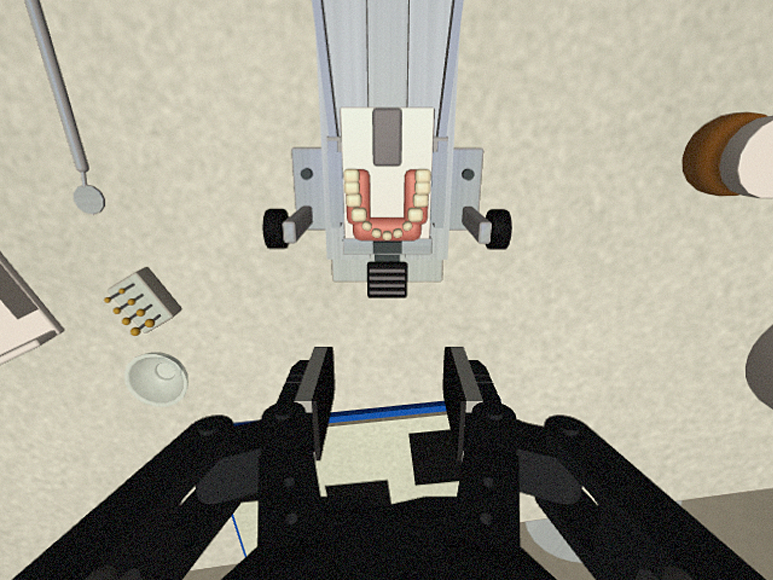

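Let me check the model's distance to the key (should be 70 mm when locked) and the key height.

```bash
python3 wz.py w8 270 80 380 250; python3 - <<'E'
import numpy as np,cv2
q=np.load("w8_P.npz");P=q["P"]
m=abs(P[:,:,2]-.0797)<.0025; r=cv2.minAreaRect((P[m][:,:2]*1000).astype(np.float32));print("rib",r, np.median(P[m][:,2]))
k=P[222-80:242-80,310-270:332-270]; print("key z",np.median(k[:,:,2]))
E
python3 - <<'E'
import pickle
from h import *
c,p,d=pickle.load(open("w8.pkl","rb"))
s=1.2083
k=ray(c,[(368/s,264/s),(406/s,264/s),(368/s,293/s),(407/s,293/s)],.05);print("key",k,k.mean(0))
n=ray(c,[(345/s,240/s),(431/s,240/s)],.0505);print("nose top edge",n.mean(0))
a=np.radians(-11.15);X=np.array([np.cos(a),np.sin(a),0]);print((k.mean(0)-n.mean(0))@X*1e3+40)
E
```

```text
rib ((554.9996337890625, 203.576416015625), (15.843523025512695, 29.721208572387695), 79.4838638305664) 0.07917372097590558
key z 0.04958372977967923
key [[0.63177961 0.17569251 0.05      ]
 [0.63669259 0.20083625 0.05      ]
 [0.65229496 0.17134694 0.05      ]
 [0.65747069 0.19780701 0.05      ]] [0.64455946 0.18642068 0.05      ]
nose top edge [0.61797213 0.1921249  0.0505    ]
67.18854419240088
```

```bash
python3 -c "
from workcell import job;print(job.hand_in())"
```

```text
the job is handed in; nothing more can be done
None
```

The jaw model is now locked in the metal practice mount. I handed the job in at about 23.4 s, with the gripper open, raised and touching nothing.

**What I did:** I pressed the storage dock's key with about 5 N, and the model sprang out about 21 mm. I gripped the rib at 40 N, drew the model out, carried it across and set it down in the mount's guides. Then I slid it in by small steps.

**Pushing in:** The push was mostly 5–9 N. It peaked at about 10.6 N, with about 8 N of upward force, when the nose first met the ejector and the model tipped slightly. I levelled it and the push eased. I did not feel the click itself. I went to about x 19.6 in the mount, 2–3 mm past the locked place and about at the stop, where the force rose to 9 N, so I stopped there.

**Last checks:**
- **Catch holds:** on a light pull back, the model moved to x ≈ 16.9 and stopped, and the ejector's push on the gripper vanished. This fits the ejector contact felt at about x −5.
- **After letting go:** the rib is still where it was, and the mount's key is up (about 49.6 mm).
- **Small mismatch:** the model-to-key distance measured 67–69 mm against the nominal 70, which I put down to unclear key edges in the picture.
- **Not checked:** I couldn't read the catch and ejector joints directly. Of the other things on the bench, the mirror, bur block, dish and jar looked undisturbed in the pictures, but I didn't measure any of them at the end.

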